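Relamp the showcase light holder

TASK

The empty light holder of a museum showcase lies on the table with three light bars of different lengths beside it. Take the one bar that fits the holder, the middle length, and press it straight down between the holder's two spring end clips until it snaps in, then let go; it should sit level and flat on both rests, light strip up. Leave the two other bars where they lie.

Things in the scene. Friction and masses are not known exactly. Their poses are not given: they have to be found in the camera images.
- medium_bar: The light bar that fits: aluminium, white strip on top, black wedge ends; 148 mm long, 24 wide, 30 high, about 0.12 kg, strip up on the table. Origin: centre of its underside; x along it, y across it, z up. Both ends are chamfered above and below, from the tip at mid-height to 10 mm shorter at the top and bottom faces. Either end may go either way.
- seat (a point): In the fixed holder (230 x 80 mm plate, 8 thick): where the bar's underside centre rests, 22 mm above the table; x along the holder, z up. Black rests with side cheeks (64 mm apart, 31 high) stand 36-58 mm either side, then steel spring clips, 71 mm high, flaring from noses (69 mm out, 44 up) to 88 mm out at the top. The bar's ends spread each clip 5 mm at about 8 N down, then it snaps over them.
- short_bar: A light bar of the same make and section but 100 mm long, too short for the holder; leave it alone. Origin: centre of its underside; x along it, z up.
- long_bar: A light bar of the same make and section but 200 mm long, too long for the holder; leave it alone. Origin: centre of its underside; x along it, z up.
Mind the look-alikes: they are no part of the job. What is shaped like the medium_bar but green is not meant.

How it is judged (in metres and radians):
At the end, for the whole second after the job is handed in: The 148 mm bar rests snapped between the two clips: the centre of its underside within 4 mm in height and 15 mm horizontally of the seat, along the holder within 0.2 rad, level with its strip up within 0.08 rad, at rest (z of medium_bar in the frame of seat between -0.004 and 0.004 m and horizontal distance between medium_bar and seat below 0.015 m and angle between the x axis of medium_bar and the x axis of seat, either way round below 0.2 rad and angle between medium_bar's own z axis and vertical below 0.08 rad and linear speed of medium_bar below 0.02 m/s); the robot touches nothing.
It fails at once if the short bar was moved by more than 30 mm (distance of short_bar from where it was at the start of the episode above 0.03 m).
It fails at once if the long bar was moved by more than 30 mm (distance of long_bar from where it was at the start of the episode above 0.03 m).
It also fails if it takes over 40 s, if anything falls off the work surface, if the arm or the gripper's body presses on something with over 40 N, if the wrist force passes 120 N, or if a joint passes its speed limit or range.

ROBOT

A 6-joint arm with a two-finger parallel gripper is mounted at the origin on the work surface. World frame = base frame: x ahead of the robot, y to its left, z up, the work surface at z = 0. Lengths are in m, angles in degrees, forces in N, time in s.
With the tool pointing down it reaches from about 0.275 to 0.75 m from the base axis. Payload 10.2 kg.
Tool frame: the origin (TCP) lies at the very end of the fingers, on their centre line; the grasp point (between the pads) lies 19 mm behind it; z points along the fingers, y is the line along which they close (so a half turn about z gives the same grasp; the last joint's range is limited). The gripper opens to 88 mm and grips with 3 to 60 N. Pads are 18 mm wide; open, the fingers measure 123 mm over their backs; the gripper's body (75 mm by 187 mm) begins 45 mm behind the grasp point.
Start: joints at [58.075, 17.928, 85.812, -0, 76.261, -12.8], TCP at [0.172, 0.496, 0.2] pointing down, gripper open.
Joint ranges: [-168.41, 168.41], [-55.51, 124.54], [10.69, 146.95], [-70.63, 250.63], [1, 178], [-165.06, 165.06]. Speed limits (degrees/s): [136.94, 136.94, 172.46, 180, 180, 180].

INTERFACE

Orientations are given as a 3x3 rotation matrix whose columns are the frame's x, y, z axes.
In Python, from cell import manip gives the robot as it stands.
- The arm moves only by the tool arm_command, never from a script. Its arguments are lists of equal length, an entry for each row: "slide": the shift along the world's x, y, z in cm, a list of three; "roll": the turn about the world's z in rad; "jaw": the closure, from -1 (fully open) to 1 (shut), so that 0 is half open. In form: {"slide": [[tx, ty, tz], ...], "roll": [roll, ...], "jaw": [jaw, ...]}. A call has 1 to 12 rows; each row shifts and turns the commanded pose from where the row before left it; what a row does not reach is not made up. A row lasts 1/12 s, in which the tool goes at most 41.7 mm and 7.16 degrees, less where a joint would pass 70% of its speed; a pose out of reach is approached as far as the arm can. A call is refused whole if a number of a shift passes 4.17 or a number of a turn 0.125, either way. A call with a gripper value outside its range is refused whole. The fingers move at their own pace and stop on an object; the grip force is fixed at half the most. Time passes only in rows, so rows that do not move let the fingers close. It gives the time, the measured TCP pose, the force, the opening and the grip force at its end, in the units of the state.
- manip.observe(): the state, without advancing time (a new reading comes with each control period).
- manip.camera(name): name is "scene" or "top" or "wrist"; returns a dict with "frame" (420x560x3 uint8, blue, green, red), "fovy" (degrees; the focal length in pixels is half the picture's height over the tangent of half this angle, whatever the lens; pixels are square), "cx", "cy" (the principal point, pixels), "D" ([k1, k2, p1, p2, k3] as OpenCV has them; the pictures are not rectified), "view" (4x4, takes a point from world to camera coordinates). Camera axes: x right, y down, z forward; pixel columns grow to the right and rows downward; lengths in m; the calibration is good to about 2 mm. A picture is of the moment at which its call begins. There is no depth.
- manip.job_done(): hands the job in; it is judged then, once.
The state is a dict: "time_s": time; "joints": joint angles; "joint_vel": joint speeds; "joint_efforts": joint torques, N m; "tool_pos": TCP position; "tcp_rot": TCP orientation; "contact_force": force on the tool from outside, world axes, zero at the start; "moment": the same for the moment, N m; "gripper_width": finger opening in m; "finger_force": force on a finger pad.
Only numpy, scipy, OpenCV 4.12 (cv2) and the standard library are available. Lean on these libraries where they do the work, as an engineer would, in place of code of your own. Each camera call takes 0.05 s, during which the arm holds its last target. There are 200 camera calls.

## Working session

There is one attempt and no reset: what is moved stays moved. The work goes in short steps, Python scripts to look and compute and a tool call to move; the robot and the scene stay as the last step left them, time stands still between calls to the robot, and variables do not carry over. Pictures are saved under pics/ and viewed, at most 10 in all, crops included, and the job is handed in when it is done.

Besides the shell and the picture viewer there is one more tool, called after "Request:" as name(argument=value, ...) on one line, values as JSON. arm_command: Moves the arm, as the interface text tells. Its arguments: {"type":"object","properties":{"slide":{"type":"array"},"roll":{"type":"array"},"jaw":{"type":"array"}},"required":["slide","roll","jaw"]}

```bash
mkdir -p pics; cat > h.py <<'E'
import cv2, numpy as np
from cell import manip
def K(c):
    h=c["frame"].shape[0]; f=h/2/np.tan(np.radians(c["fovy"])/2)
    return np.array([[f,0,c["cx"]],[0,f,c["cy"]],[0,0,1]])
def onplane(c,px,z):
    px=np.array(px,float).reshape(-1,1,2)
    n=cv2.undistortPoints(px,K(c),np.array(c["D"],float)).reshape(-1,2)
    V=np.array(c["view"]);R,t=V[:3,:3],V[:3,3]; o=-R.T@t
    d=np.c_[n,np.ones(len(n))]@R
    return o+d*((z-o[2])/d[:,2])[:,None]
def proj(c,P):
    V=np.array(c["view"]);P=np.array(P,float).reshape(-1,3)
    return cv2.projectPoints(P,cv2.Rodrigues(V[:3,:3])[0],V[:3,3],K(c),np.array(c["D"],float))[0].reshape(-1,2)
E
python3 - <<'E'
from h import *
for n in("top","scene"):
    c=manip.camera(n); cv2.imwrite(f"pics/{n}0.png",c["frame"])
    V=np.array(c["view"]); print(n,c["fovy"],-V[:3,:3].T@V[:3,3])
s=manip.observe(); print(s["tool_pos"],s["tcp_rot"],s["time_s"],s["gripper_width"])
E
```

```text
top 46.1201688710173 [ 0.24502714 -0.04926559  1.19503157]
scene 55.36517040823735 [0.96472084 0.41246707 0.57642412]
[0.17190518 0.49579617 0.19913683] [[-9.44807028e-01  3.27626856e-01 -5.68335489e-04]
 [ 3.27627273e-01  9.44806569e-01 -9.58167623e-04]
 [ 2.23045658e-04 -1.09148571e-03 -9.99999379e-01]] 0.1 0.08859486802937779
```

View pics/top0.png

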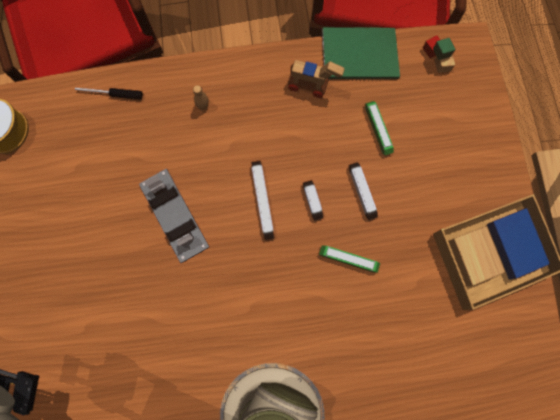

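View pics/scene0.png

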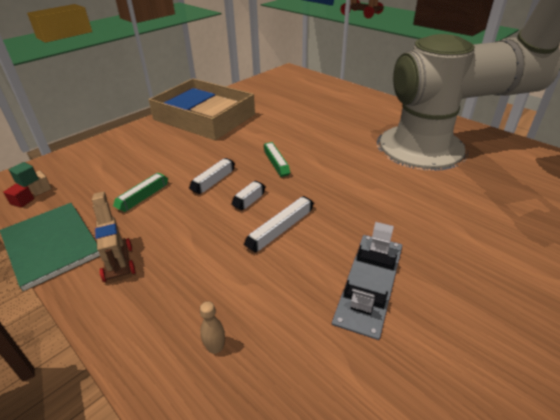

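The top view shows the long bar at about (262,200), the short bar at (313,200), the medium bar at (363,190), the holder at (174,215) and green decoys at (379,127) and (349,259). The scene view agrees with this layout.

```bash
cat > m.py <<'E'
from h import *
c=manip.camera("top"); f=c["frame"]
hsv=cv2.cvtColor(f,cv2.COLOR_BGR2HSV)
m=((hsv[...,1]<90)|(hsv[...,2]<45)).astype(np.uint8)*255
n,l,s,ce=cv2.connectedComponentsWithStats(m)
for i in range(1,n):
    x,y,w,h,a=s[i]
    if a<100 or not(130<x<390 and 100<y<280): continue
    P=np.argwhere(l==i)[:,::-1].astype(np.float32)
    z=0.008 if a>1400 else 0.03
    if z==.03:
        W=P[hsv[P[:,1].astype(int),P[:,0].astype(int),2]>120]
    else: W=P
    for nm,Q in(("all",P),("white",W)):
        b=cv2.boxPoints(cv2.minAreaRect(Q)); B=onplane(c,b,z)[:,:2]
        e=[B[1]-B[0],B[2]-B[1]]; L=[np.linalg.norm(v) for v in e]; v=e[int(np.argmax(L))]
        print(nm,a,ce[i].round(),"cen",B.mean(0).round(4),"size",np.round(L,4),"yaw",np.degrees(np.arctan2(v[1],v[0])).round(1)%180)
big=cv2.resize(f[150:280,120:400],None,fx=2.8,fy=2.8,interpolation=cv2.INTER_CUBIC);cv2.imwrite("pics/crop.png",big)
E
python3 m.py
```

```text
all 368 [380. 125.] cen [ 0.6576 -0.3652] size [0.0238 0.1189] yaw 8.900000000000006
white 368 [380. 125.] cen [ 0.6578 -0.366 ] size [0.0219 0.1188] yaw 9.599999999999994
all 823 [262. 200.] cen [ 0.5058 -0.046 ] size [0.0283 0.1873] yaw 2.1999999999999886
white 823 [262. 200.] cen [ 0.5114 -0.0458] size [0.0283 0.1684] yaw 2.1999999999999886
all 646 [363. 191.] cen [ 0.4948 -0.2935] size [0.0313 0.1367] yaw 9.699999999999989
white 646 [363. 191.] cen [ 0.4996 -0.2949] size [0.0268 0.1165] yaw 9.699999999999989
all 2867 [173. 215.] cen [0.5048 0.1784] size [0.0828 0.2301] yaw 22.19999999999999
white 2867 [173. 215.] cen [0.5048 0.1784] size [0.0828 0.2301] yaw 22.19999999999999
all 394 [313. 200.] cen [ 0.4885 -0.168 ] size [0.0291 0.0889] yaw 7.900000000000006
white 394 [313. 200.] cen [ 0.4932 -0.1684] size [0.0271 0.0681] yaw 7.900000000000006
all 429 [350. 258.] cen [ 0.337  -0.2336] size [0.0241 0.119 ] yaw 64.8
white 429 [350. 258.] cen [ 0.338  -0.2341] size [0.0207 0.1189] yaw 64.1
```

View pics/crop.png

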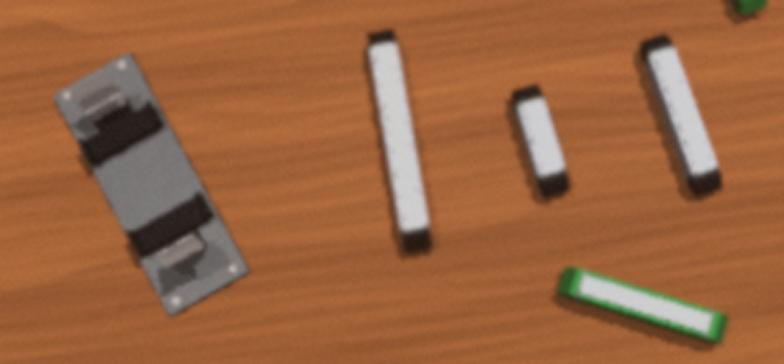

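The crop confirms the layout. The holder measures 230x83 mm with its centre near (0.505, 0.178) and yaw 22°. The medium bar is near (0.496, -0.294) with yaw about 10°. I'll move above the bar and refine with the wrist camera.

Request:
arm_command(slide=[[1.35,-3.3,0],[1.35,-3.3,0],[1.35,-3.3,0],[1.35,-3.3,0],[1.35,-3.3,0],[1.35,-3.3,0],[1.35,-3.3,0],[1.35,-3.3,0],[1.35,-3.3,0],[1.35,-3.3,0],[1.35,-3.3,0],[1.35,-3.3,0]], roll=[0.021,0.021,0.021,0.021,0.021,0.021,0.021,0.021,0.021,0.021,0.021,0.021], jaw=[-1,-1,-1,-1,-1,-1,-1,-1,-1,-1,-1,-1])

```text
time_s: 1.15
tool_pos: [0.3342, 0.0983, 0.1997]
tcp_rot: [[-0.997, 0.081, 0.0], [0.081, 0.997, -0.0], [-0.0, 0.0, -1.0]]
contact_force: [1.0, 1.1, 0.1]
gripper_width: 0.088
finger_force: 0.0
```

Request:
arm_command(slide=[[1.35,-3.3,0],[1.35,-3.3,0],[1.35,-3.3,0],[1.35,-3.3,0],[1.35,-3.3,0],[1.35,-3.3,0],[1.35,-3.3,0],[1.35,-3.3,0],[1.35,-3.3,0],[1.35,-3.3,0],[1.35,-3.3,0],[1.35,-3.3,0]], roll=[0.021,0.021,0.021,0.021,0.021,0.021,0.021,0.021,0.021,0.021,0.021,0.021], jaw=[-1,-1,-1,-1,-1,-1,-1,-1,-1,-1,-1,-1])

```text
time_s: 2.15
tool_pos: [0.4963, -0.2977, 0.1992]
tcp_rot: [[-0.985, -0.17, -0.0], [-0.17, 0.985, 0.0], [0.0, 0.0, -1.0]]
contact_force: [0.5, 0.6, -0.4]
gripper_width: 0.088
finger_force: 0.0
```

Request:
arm_command(slide=[[0,0,0],[0,0,0],[0,0,0]], roll=[0,0,0], jaw=[-1,-1,-1])

```text
time_s: 2.4
tool_pos: [0.4958, -0.2953, 0.1993]
tcp_rot: [[-0.986, -0.169, -0.001], [-0.169, 0.986, 0.001], [0.0, 0.001, -1.0]]
contact_force: [-1.1, -0.1, 0.3]
gripper_width: 0.0882
finger_force: 0.0
```

```bash
cat > w.py <<'E'
import sys
from h import *
c=manip.camera("wrist"); cv2.imwrite(f"pics/{sys.argv[1]}.png",c["frame"])
s=manip.observe(); R=np.array(s["tcp_rot"]);p=np.array(s["tool_pos"])
print("tcp",p.round(4),"xyaw",np.degrees(np.arctan2(R[1,0],R[0,0])).round(2)%180,"F",np.round(s["contact_force"],1),"t",s["time_s"],"w",s["gripper_width"])
E
python3 w.py w1
```

```text
tcp [ 0.4958 -0.295   0.1997] xyaw 9.780000000000001 F [-0.2 -0.1  0. ] t 2.45 w 0.08805715574147208
```

View pics/w1.png

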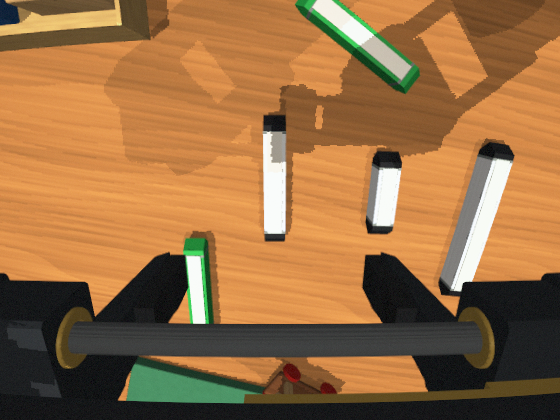

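The wrist view shows the medium bar at cols 263–287, rows 115–241, nearly aligned with the tool. I'll measure it using the white strip and the outer tips.

```bash
python3 - <<'E'
from h import *
c=manip.camera("wrist"); f=c["frame"]; hsv=cv2.cvtColor(f,cv2.COLOR_BGR2HSV)
x0,y0,x1,y1=255,105,297,250
sub=hsv[y0:y1,x0:x1]
m=((sub[...,1]<70)&(sub[...,2]>85)).astype(np.uint8)
n,l,s,_=cv2.connectedComponentsWithStats(cv2.morphologyEx(m,cv2.MORPH_CLOSE,np.ones((3,3))))
i=1+np.argmax(s[1:,4]); P=(np.argwhere(l==i)[:,::-1]+[x0,y0]).astype(np.float32)
b=cv2.boxPoints(cv2.minAreaRect(P)); B=onplane(c,b,.03)[:,:2]
e=[B[1]-B[0],B[2]-B[1]];L=[np.linalg.norm(v) for v in e];v=e[int(np.argmax(L))]
print(s[i],B.mean(0).round(4),np.round(L,4),np.degrees(np.arctan2(v[1],v[0]))%180)
# black tips at mid height
print(onplane(c,[[274,115.5],[275,241]],.015).round(4), onplane(c,[[274,115.5],[275,241]],.015).mean(0))
E
```

```text
[   8   26   23  103 2331] [ 0.5005 -0.2947] [0.0233 0.1158] 10.270418982147698
[[ 0.4282 -0.3071  0.015 ]
 [ 0.5736 -0.281   0.015 ]] [ 0.50087657 -0.29400857  0.015     ]
```

The bar is 147.7 mm long, so it is the right one. Its centre is (0.5007, -0.2944), yaw 10.2°. Descending to grasp.

Request:
arm_command(slide=[[0.5,0.05,-1],[0,0,-2],[0,0,-2],[0,0,-2],[0,0,-2],[0,0,-2],[0,0,-2],[0,0,-2],[0,0,-2],[0,0,-1.5],[0,0,-1.0],[0,0,0]], roll=[0.008,0,0,0,0,0,0,0,0,0,0,0], jaw=[-1,-1,-1,-1,-1,-1,-1,-1,-1,-1,-1,-1])

```text
time_s: 3.5
tool_pos: [0.5002, -0.2941, 0.0026]
tcp_rot: [[-0.984, -0.178, -0.003], [-0.178, 0.984, 0.002], [0.002, 0.003, -1.0]]
contact_force: [0.6, -0.2, -0.6]
gripper_width: 0.0882
finger_force: 0.0
```

Request:
arm_command(slide=[[0,0,0],[0,0,0],[0,0,0],[0,0,0],[0,0,0],[0,0,0],[0,0,0],[0,0,0],[0,0,0],[0,0,0]], roll=[0,0,0,0,0,0,0,0,0,0], jaw=[1,1,1,1,1,1,1,1,1,1])

```text
time_s: 4.33
tool_pos: [0.501, -0.2955, 0.0046]
tcp_rot: [[-0.984, -0.177, -0.0], [-0.177, 0.984, 0.0], [0.0, 0.0, -1.0]]
contact_force: [0.5, 1.4, -0.9]
gripper_width: 0.0236
finger_force: 0.0
```

Request:
arm_command(slide=[[0,0,0],[0,0,0],[0,0,0],[0,0,0.5],[0,0,1.5],[0,0,2],[0,0,2],[0,0,2],[0,0,2],[0,0,2],[0,0,1],[0,0,0]], roll=[0,0,0,0,0,0,0,0,0,0,0,0], jaw=[1,1,1,1,1,1,1,1,1,1,1,1])

```text
time_s: 5.33
tool_pos: [0.5018, -0.2961, 0.137]
tcp_rot: [[-0.984, -0.177, 0.003], [-0.177, 0.984, -0.003], [-0.003, -0.003, -1.0]]
contact_force: [0.5, 0.2, -0.4]
gripper_width: 0.0005
finger_force: 0.0
```

The jaw closed fully, so the grasp missed. I'll look before going on.

```bash
python3 w.py w2; python3 m.py | grep -v " 2867"; python3 -c "
from h import *
s=manip.observe();print(s['gripper_width'],s['finger_force'])"
```

```text
tcp [ 0.5012 -0.2956  0.1351] xyaw 10.210000000000008 F [ 0.4 -0.4 -1. ] t 5.3833 w 0.0005735243562477774
all 842 [262. 200.] cen [ 0.5067 -0.0461] size [0.0285 0.1907] yaw 2.0
white 842 [262. 200.] cen [ 0.5117 -0.0458] size [0.0282 0.1679] yaw 2.1999999999999886
0.0006246438451066256 0.0
```

View pics/w2.png

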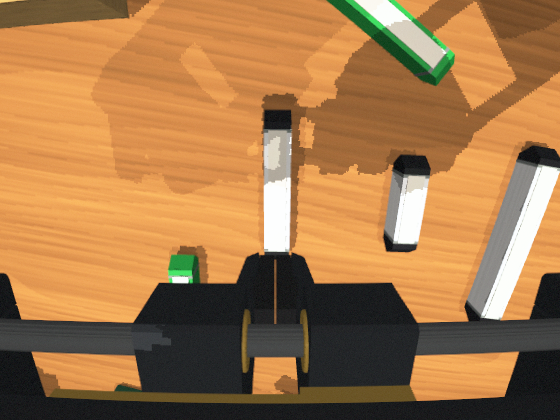

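The wrist view shows the bar still flat on the table at cols 263–292, with its near end hidden behind the closed fingertips. I'll measure whether it moved.

```bash
python3 - <<'E'
from h import *
c=manip.camera("wrist")
print("far tip now, z15", onplane(c,[[277,109]],.015).round(4))
print("edges row180 z30", onplane(c,[[263.5,180],[290.5,180]],.03).round(4))
s=manip.observe(); p=np.array(s["tool_pos"])
for z in (p[2],p[2]-.05,.03,0.0): print(z.round(3),proj(c,[[p[0],p[1],z]]).round(1))
print("camera",(-np.array(c["view"])[:3,:3].T@np.array(c["view"])[:3,3]).round(4), np.array(c["view"])[2,:3].round(3))
E
```

```text
far tip now, z15 [[ 0.4253 -0.3064  0.015 ]]
edges row180 z30 [[ 0.4879 -0.3075  0.03  ]
 [ 0.4836 -0.2836  0.03  ]]
0.133 [[274.7 240.2]]
0.083 [[274.6 214.3]]Traceback (most recent call last):
  File "<stdin>", line 6, in <module>
AttributeError: 'float' object has no attribute 'round'
```

```bash
python3 - <<'E'
from h import *
s=manip.observe(); p=np.array(s["tool_pos"]); print(p.round(4),np.round(s["joints"],2))
c=manip.camera("scene"); q=proj(c,[p])[0]; print("tcp in scene",q.round(1), "3cm higher",proj(c,[p+[0,0,.03]]).round(1), "bar centre top", proj(c,[[.5007,-.2944,.03]]).round(1))
f=c["frame"]; x,y=q.astype(int); x0,y0=max(0,x-80),max(0,y-70)
cr=cv2.resize(f[y0:y0+120,x0:x0+160],None,fx=5,fy=5,interpolation=cv2.INTER_CUBIC); print(x0,y0,cr.shape)
cv2.circle(cr,(int((q[0]-x0)*5),int((q[1]-y0)*5)),4,(0,0,255),-1); cv2.imwrite("pics/s2.png",cr)
c=manip.camera("wrist")
print("camera",(-np.array(c["view"])[:3,:3].T@np.array(c["view"])[:3,3]).round(4), np.array(c["view"])[2,:3].round(3))
E
```

```text
[ 0.5006 -0.2951  0.1334] [ -42.06   28.2    81.03    0.     70.88 -142.28]
tcp in scene [206.3 131.6] 3cm higher [[204.6 119.8]] bar centre top [[212. 169.]]
126 61 (600, 800, 3)
camera [ 0.4227 -0.3091  0.3196] [ 0.296  0.055 -0.954]
```

View pics/s2.png

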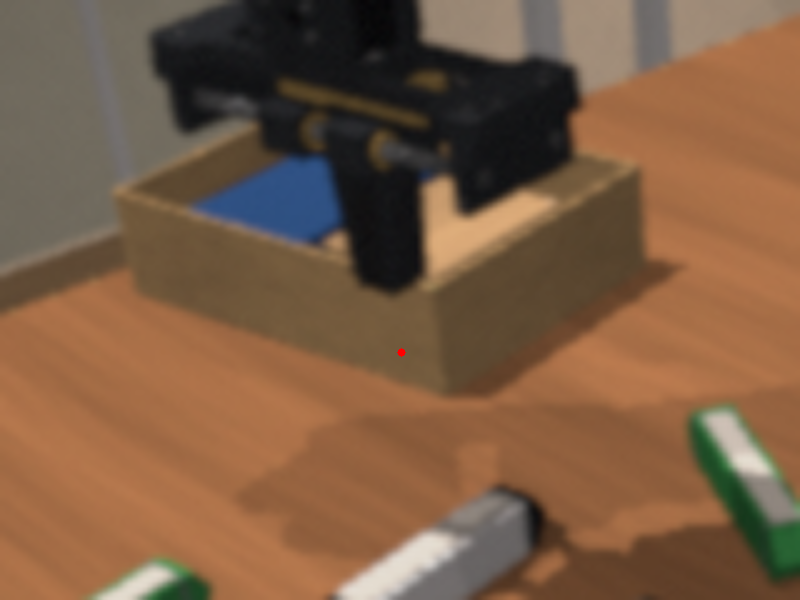

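The scene crop shows the true fingertips at crop (391,278), while the reported TCP (red) is at (401,352). The real finger ends are therefore about 35 mm higher than reported, and the fingers closed above the bar. I'll check this against the wrist view and then re-measure the bar with the jaw open.

Request:
arm_command(slide=[[0,0,0],[0,0,0],[0,0,0],[0,0,0],[0,0,0],[0,0,0],[0,0,0],[0,0,0],[0,0,0],[0,0,0],[0,0,0],[0,0,0]], roll=[0,0,0,0,0,0,0,0,0,0,0,0], jaw=[-1,-1,-1,-1,-1,-1,-1,-1,-1,-1,-1,-1])

```text
time_s: 6.58
tool_pos: [0.501, -0.2955, 0.1346]
tcp_rot: [[-0.984, -0.177, 0.0], [-0.177, 0.984, -0.0], [0.0, -0.0, -1.0]]
contact_force: [-0.8, -0.7, -0.6]
gripper_width: 0.0783
finger_force: 0.0
```

```bash
python3 - <<'E'
from h import *
c=manip.camera("wrist"); f=c["frame"]; cv2.imwrite("pics/w3.png",f); hsv=cv2.cvtColor(f,cv2.COLOR_BGR2HSV)
s=manip.observe(); R=np.array(s["tcp_rot"]); p=np.array(s["tool_pos"]); print(p.round(4),s["gripper_width"])
for d in (.02,.03,.035,.04): print(d,[proj(c,[p+k*R[:,0]+[0,0,d]]).round(0)[0].tolist() for k in(-.009,.009)])
x0,y0,x1,y1=250,95,305,300
sub=hsv[y0:y1,x0:x1]
m=((sub[...,1]<70)&(sub[...,2]>85)).astype(np.uint8)
n,l,st,_=cv2.connectedComponentsWithStats(cv2.morphologyEx(m,cv2.MORPH_CLOSE,np.ones((3,3))))
i=1+np.argmax(st[1:,4]); P=(np.argwhere(l==i)[:,::-1]+[x0,y0]).astype(np.float32)
B=onplane(c,cv2.boxPoints(cv2.minAreaRect(P)),.03)[:,:2]
e=[B[1]-B[0],B[2]-B[1]];L=[np.linalg.norm(v) for v in e];v=e[int(np.argmax(L))]
print(st[i],B.mean(0).round(4),np.round(L,4),np.degrees(np.arctan2(v[1],v[0]))%180)
E
```

```text
[ 0.501  -0.2955  0.1346] 0.08239712265522696
0.02 [[274.0, 270.0], [274.0, 240.0]]
0.03 [[274.0, 278.0], [274.0, 248.0]]
0.035 [[274.0, 283.0], [274.0, 252.0]]
0.04 [[274.0, 288.0], [274.0, 256.0]]
[  12   36   28  123 3344] [ 0.5006 -0.2946] [0.0233 0.1154] 10.913970130195729
```

View pics/w3.png

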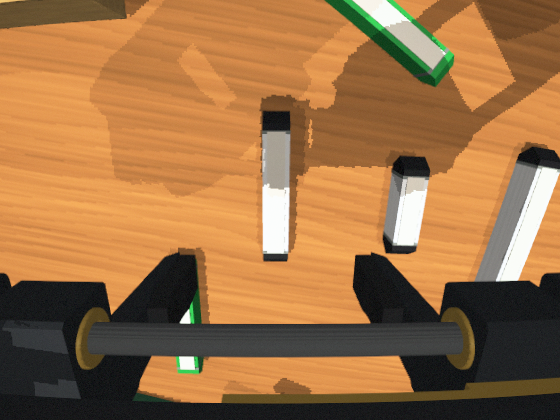

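The near fingertip edges at row ~253 give an offset of about 36 mm, which agrees with the scene view. The bar is undisturbed at (0.5006, -0.2946). I'll descend to a reported z near -0.02, then step slowly with force feedback.

Request:
arm_command(slide=[[0,0.08,-2],[0,0,-2],[0,0,-2],[0,0,-2],[0,0,-2],[0,0,-2],[0,0,-2],[0,0,-1],[0,0,-0.4],[0,0,0],[0,0,0]], roll=[0.005,0,0,0,0,0,0,0,0,0,0], jaw=[-1,-1,-1,-1,-1,-1,-1,-1,-1,-1,-1])

```text
time_s: 7.55
tool_pos: [0.5015, -0.2951, -0.0185]
tcp_rot: [[-0.983, -0.182, 0.001], [-0.182, 0.983, -0.001], [-0.001, -0.001, -1.0]]
contact_force: [0.1, 0.5, 0.3]
gripper_width: 0.0877
finger_force: 0.0
```

Request:
arm_command(slide=[[0,0,-0.3],[0,0,-0.3],[0,0,-0.2],[0,0,0],[0,0,0]], roll=[0,0,0,0,0], jaw=[-1,-1,-1,-1,-1])

```text
time_s: 7.97
tool_pos: [0.501, -0.2947, -0.0274]
tcp_rot: [[-0.983, -0.182, -0.0], [-0.182, 0.983, 0.0], [0.0, 0.0, -1.0]]
contact_force: [0.9, -0.7, -0.5]
gripper_width: 0.0878
finger_force: 0.0
```

No contact yet, so the offset is confirmed. True tip height is about 9 mm. Continuing in smaller steps.

Request:
arm_command(slide=[[0,0,-0.2],[0,0,-0.2],[0,0,0],[0,0,0]], roll=[0,0,0,0], jaw=[-1,-1,-1,-1])

```text
time_s: 8.3
tool_pos: [0.501, -0.2946, -0.0315]
tcp_rot: [[-0.983, -0.182, -0.0], [-0.182, 0.983, 0.0], [0.0, 0.0, -1.0]]
contact_force: [-0.1, -0.2, -0.1]
gripper_width: 0.0882
finger_force: 0.0
```

Request:
arm_command(slide=[[0,0,-0.15],[0,0,0],[0,0,0]], roll=[0,0,0], jaw=[-1,-1,-1])

```text
time_s: 8.55
tool_pos: [0.501, -0.2947, -0.033]
tcp_rot: [[-0.983, -0.182, -0.0], [-0.182, 0.983, 0.0], [0.0, 0.0, -1.0]]
contact_force: [0.5, 0.1, -0.9]
gripper_width: 0.088
finger_force: 0.0
```

Request:
arm_command(slide=[[0,0,-0.15],[0,0,0],[0,0,0]], roll=[0,0,0], jaw=[-1,-1,-1])

```text
time_s: 8.8
tool_pos: [0.501, -0.2947, -0.0345]
tcp_rot: [[-0.983, -0.182, -0.0], [-0.182, 0.983, 0.0], [0.0, 0.0, -1.0]]
contact_force: [0.6, -0.6, 1.0]
gripper_width: 0.0883
finger_force: 0.0
```

Request:
arm_command(slide=[[0,0,0],[0,0,0],[0,0,0],[0,0,0],[0,0,0],[0,0,0],[0,0,0],[0,0,0],[0,0,0],[0,0,0],[0,0,0],[0,0,0]], roll=[0,0,0,0,0,0,0,0,0,0,0,0], jaw=[1,1,1,1,1,1,1,1,1,1,1,1])

```text
time_s: 9.8
tool_pos: [0.501, -0.2947, -0.0344]
tcp_rot: [[-0.983, -0.182, 0.0], [-0.182, 0.983, -0.0], [-0.0, -0.0, -1.0]]
contact_force: [-0.5, -0.5, 0.6]
gripper_width: 0.0236
finger_force: 30.0
```

Request:
arm_command(slide=[[0,0,0],[0,0,0],[0,0,0]], roll=[0,0,0], jaw=[1,1,1])

```text
time_s: 10.05
tool_pos: [0.501, -0.2947, -0.0344]
tcp_rot: [[-0.983, -0.182, 0.0], [-0.182, 0.983, -0.0], [0.0, -0.0, -1.0]]
contact_force: [0.2, -1.4, -1.3]
gripper_width: 0.0233
finger_force: 30.0
```

Gripped at 23.3 mm with 30 N. Lifting and carrying towards the holder, stopping short to measure it with the wrist camera.

Request:
arm_command(slide=[[0,0,0.5],[0,0,1.5],[0,0,2],[0,0,2],[0,0,2],[0,0,2],[0,0,2],[0,0,2],[0,0,1.5],[0,0,0.5],[0,0,0]], roll=[0,0,0,0,0,0,0,0,0,0,0], jaw=[1,1,1,1,1,1,1,1,1,1,1])

```text
time_s: 10.97
tool_pos: [0.5014, -0.2949, 0.1268]
tcp_rot: [[-0.983, -0.182, 0.002], [-0.182, 0.983, -0.001], [-0.001, -0.002, -1.0]]
contact_force: [-0.4, -0.4, -2.1]
gripper_width: 0.0235
finger_force: 30.0
```

Request:
arm_command(slide=[[0,1.5,0],[0,3,0],[0,3,0],[0,3,0],[0,3,0],[0,3,0],[0,3,0],[0,3,0],[0,3,0],[0,3,0],[0,1.5,0],[0,0,0]], roll=[0.02,0.02,0.02,0.02,0.02,0.02,0.02,0.02,0.02,0.02,0.004,0], jaw=[1,1,1,1,1,1,1,1,1,1,1,1])

```text
time_s: 11.97
tool_pos: [0.4996, 0.0088, 0.1245]
tcp_rot: [[-0.924, -0.382, -0.002], [-0.382, 0.924, 0.001], [0.002, 0.002, -1.0]]
contact_force: [0.8, -0.3, -0.8]
gripper_width: 0.0242
finger_force: 30.0
```

```bash
python3 w.py w4; python3 m.py
```

```text
tcp [0.5    0.0071 0.1246] xyaw 22.370000000000005 F [ 0.2 -1.  -1.4] t 12.0167 w 0.02386362838427283
all 370 [380. 125.] cen [ 0.657  -0.3631] size [0.0288 0.1188] yaw 10.099999999999994
white 370 [380. 125.] cen [ 0.6578 -0.3662] size [0.0217 0.1188] yaw 9.400000000000006
all 16245 [209. 218.] cen [0.4792 0.1037] size [0.4845 0.3563] yaw 169.1
white 16245 [209. 218.] cen [0.4792 0.1037] size [0.4845 0.3563] yaw 169.1
all 405 [313. 200.] cen [ 0.4889 -0.1678] size [0.0295 0.0914] yaw 7.900000000000006
white 405 [313. 200.] cen [ 0.4932 -0.1684] size [0.0271 0.0681] yaw 7.900000000000006
all 426 [350. 258.] cen [ 0.337  -0.2336] size [0.0234 0.1189] yaw 64.5
white 426 [350. 258.] cen [ 0.338  -0.2341] size [0.0207 0.1189] yaw 64.1
```

View pics/w4.png

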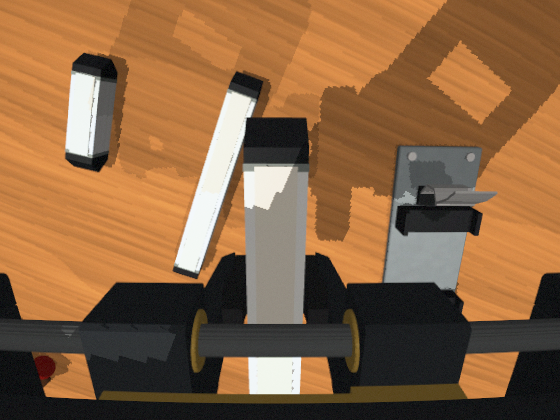

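The wrist view shows the bar held level along the tool. The holder's near end has corners at (399,147) and (480,148). I'll compare that with the top-view estimate.

```bash
python3 - <<'E'
from h import *
c=manip.camera("wrist")
C=onplane(c,[[398.5,146.5],[480.5,147.5],[385,283],[463,270]],.008)[:,:2]; print(C.round(4), np.linalg.norm(C[1]-C[0]))
for a,b in((0,2),(1,3)):
    v=C[b]-C[a]; print("yaw",np.degrees(np.arctan2(v[1],v[0])))
v=C[1]-C[0]; print("yaw end",np.degrees(np.arctan2(v[1],v[0]))-90)
for y in (21.5,22.2,23):
    a=np.radians(y); print(y,(C[:2].mean(0)+.115*np.array([np.cos(a),np.sin(a)])).round(4))
# held bar far end top face edge: corners
s=manip.observe(); p=np.array(s["tool_pos"]);R=np.array(s["tcp_rot"])
# underside height = reported+0.0344
u=p+[0,0,.0344]; 
print("pred far tip (mid height)",proj(c,[u+.074*R[:,0]+[0,0,.015],u+.064*R[:,0]+[0,0,.03],u+.058*R[:,0]+[0,0,.03]]).round(1))
E
```

```text
[[0.4164 0.0953]
 [0.3866 0.1681]
 [0.547  0.1507]
 [0.5027 0.2214]] 0.07871700071683145
yaw 23.03004283083185
yaw 24.641823785165958
yaw end 22.27507101235898
21.5 [0.5085 0.1738]
22.2 [0.508  0.1751]
23 [0.5074 0.1766]
pred far tip (mid height) [[272.1 118.6]
 [271.9 148.2]
 [271.9 164.4]]
```

Request:
arm_command(slide=[[0,2,0],[0.1,3,0],[0.2,3,0],[0.2,3,0],[0.1,3,0],[0,2,0],[0,1,0],[0,0,-1],[0,0,-1.5],[0,0,-1.0],[0,0,0],[0,0,0]], roll=[0.003,0,0,0,0,0,0,0,0,0,0,0], jaw=[1,1,1,1,1,1,1,1,1,1,1,1])

```text
time_s: 13.12
tool_pos: [0.5069, 0.1742, 0.0901]
tcp_rot: [[-0.925, -0.379, -0.001], [-0.379, 0.925, -0.0], [0.001, 0.0, -1.0]]
contact_force: [0.7, 0.3, -1.3]
gripper_width: 0.0234
finger_force: 30.0
```

```bash
python3 w.py w5
```

```text
tcp [0.5073 0.1745 0.0908] xyaw 22.289999999999992 F [-0.6 -0.8 -1.5] t 13.1667 w 0.024013798970529077
```

View pics/w5.png

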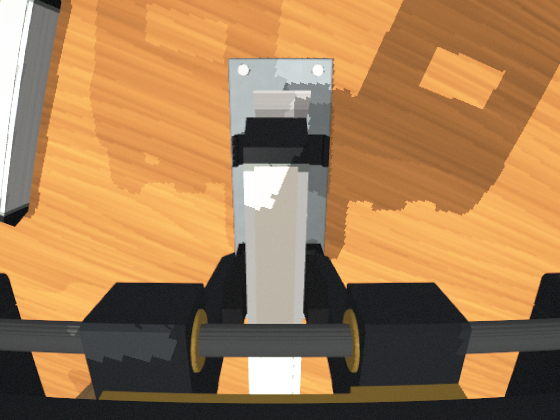

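The bar is over the holder. The plate corners are at (229,59) and (333,59), the clip's top edge is at row ~91 spanning cols 253–310, and the bar tip is at row 118. Computing the residual offset.

```bash
python3 - <<'E'
from h import *
c=manip.camera("wrist"); s=manip.observe(); p=np.array(s["tool_pos"]);R=np.array(s["tcp_rot"])
def loc(P): return ((P-p)@R[:,:2]*1000).round(1)   # tool x (toward camera), y, mm
C=onplane(c,[[229,58.5],[333.5,58.5]],.008); print("plate corners",C.round(4),"tool xy mm",loc(C), np.linalg.norm(C[1]-C[0]))
print("clip top (expect 88)",loc(onplane(c,[[253,91],[281.5,91],[310,91]],.071)))
h=p[2]+.0344
print("bar tip (expect 74)",loc(onplane(c,[[246,118.5],[306,118.5]],h+.015)))
print("white edges sides at row 250",loc(onplane(c,[[246,250],[306,250]],h+.03)))
E
```

```text
plate corners [[0.415  0.0997 0.008 ]
 [0.385  0.173  0.008 ]] tool xy mm [[114.  -34.2]
 [114.1  45. ]] 0.07919569660677808
clip top (expect 88) [[ 87.8 -12.5]
 [ 87.8   4.4]
 [ 87.8  21.3]]
bar tip (expect 74) [[ 74.4 -11.2]
 [ 74.4  12.9]]
white edges sides at row 250 [[ 23.7 -11.3]
 [ 23.7  12.9]]
```

Along the holder the bar is within 1 mm and the yaw matches. Laterally it needs +4 mm along tool y. I'll correct that and descend to just above the noses.

Request:
arm_command(slide=[[-0.13,0.37,0],[0,0,-1],[0,0,-1.5],[0,0,-1.5],[0,0,-1],[0,0,-0.5],[0,0,-0.5],[0,0,0],[0,0,0]], roll=[0,0,0,0,0,0,0,0,0], jaw=[1,1,1,1,1,1,1,1,1])

```text
time_s: 13.97
tool_pos: [0.5059, 0.1791, 0.0309]
tcp_rot: [[-0.925, -0.38, 0.0], [-0.38, 0.925, 0.0], [-0.0, -0.0, -1.0]]
contact_force: [0.4, 1.2, -1.5]
gripper_width: 0.024
finger_force: 30.0
```

Request:
arm_command(slide=[[0,0,-0.5],[0,0,-0.5],[0,0,-0.5],[0,0,0]], roll=[0,0,0,0], jaw=[1,1,1,1])

```text
time_s: 14.3
tool_pos: [0.5051, 0.1789, 0.0146]
tcp_rot: [[-0.925, -0.38, -0.002], [-0.38, 0.925, -0.0], [0.002, 0.0, -1.0]]
contact_force: [-0.3, -0.3, -1.2]
gripper_width: 0.0239
finger_force: 30.0
```

Request:
arm_command(slide=[[0,0,-0.4],[0,0,-0.4],[0,0,-0.4],[0,0,0]], roll=[0,0,0,0], jaw=[1,1,1,1])

```text
time_s: 14.63
tool_pos: [0.5055, 0.179, 0.0029]
tcp_rot: [[-0.925, -0.38, -0.001], [-0.38, 0.925, -0.0], [0.001, 0.0, -1.0]]
contact_force: [-0.4, 1.1, -1.9]
gripper_width: 0.0235
finger_force: 30.0
```

Request:
arm_command(slide=[[0,0,-0.3],[0,0,-0.3],[0,0,0]], roll=[0,0,0], jaw=[1,1,1])

```text
time_s: 14.88
tool_pos: [0.5059, 0.179, -0.0025]
tcp_rot: [[-0.925, -0.38, 0.0], [-0.38, 0.925, -0.0], [-0.0, -0.0, -1.0]]
contact_force: [0.5, -0.3, -0.2]
gripper_width: 0.0236
finger_force: 30.0
```

Request:
arm_command(slide=[[0,0,-0.3],[0,0,-0.3],[0,0,0]], roll=[0,0,0], jaw=[1,1,1])

```text
time_s: 15.13
tool_pos: [0.5053, 0.1789, -0.0092]
tcp_rot: [[-0.925, -0.38, -0.001], [-0.38, 0.925, -0.0], [0.001, 0.0, -1.0]]
contact_force: [1.4, 0.2, -4.1]
gripper_width: 0.0239
finger_force: 30.0
```

Request:
arm_command(slide=[[0,0,-0.2],[0,0,-0.1],[0,0,0],[0,0,0]], roll=[0,0,0,0], jaw=[1,1,1,1])

```text
time_s: 15.47
tool_pos: [0.5054, 0.179, -0.0117]
tcp_rot: [[-0.925, -0.38, -0.001], [-0.38, 0.925, -0.0], [0.001, 0.0, -1.0]]
contact_force: [-0.3, 0.6, -3.3]
gripper_width: 0.0238
finger_force: 30.0
```

The force is now downward at 3–4 N, so the clips are pulling the bar in. I'll press a little more until it seats.

Request:
arm_command(slide=[[0,0,-0.15],[0,0,0],[0,0,0]], roll=[0,0,0], jaw=[1,1,1])

```text
time_s: 15.72
tool_pos: [0.5058, 0.1791, -0.0124]
tcp_rot: [[-0.925, -0.38, 0.0], [-0.38, 0.925, -0.0], [-0.0, -0.0, -1.0]]
contact_force: [-2.8, -0.2, 5.2]
gripper_width: 0.0241
finger_force: 30.0
```

Request:
arm_command(slide=[[0,0,-0.15],[0,0,0],[0,0,0]], roll=[0,0,0], jaw=[1,1,1])

```text
time_s: 15.97
tool_pos: [0.5058, 0.1791, -0.0125]
tcp_rot: [[-0.925, -0.381, 0.0], [-0.381, 0.925, -0.0], [-0.0, -0.0, -1.0]]
contact_force: [-9.2, -2.3, 22.0]
gripper_width: 0.0243
finger_force: 30.0
```

It stops at -0.0125, exactly the predicted seat height, with 22 N reaction. Easing off, then opening and retreating.

Request:
arm_command(slide=[[0,0,0.25],[0,0,0],[0,0,0],[0,0,0],[0,0,0],[0,0,0],[0,0,0],[0,0,0],[0,0,0],[0,0,0],[0,0,0],[0,0,0]], roll=[0,0,0,0,0,0,0,0,0,0,0,0], jaw=[1,-0.1,-0.1,-0.1,-0.1,-0.1,-0.1,-0.1,-0.1,-0.1,-0.1,-0.1])

```text
time_s: 16.97
tool_pos: [0.5057, 0.179, -0.0119]
tcp_rot: [[-0.925, -0.38, -0.0], [-0.38, 0.925, -0.0], [0.0, 0.0, -1.0]]
contact_force: [-0.2, 0.8, -0.5]
gripper_width: 0.0484
finger_force: 0.0
```

Request:
arm_command(slide=[[0,0,0.5],[0,0,1],[0,0,1.5],[0,0,2],[0,0,2],[0,0,2],[0,0,2],[0,0,2],[0,0,2],[0,0,2],[0,0,1],[0,0,0]], roll=[0,0,0,0,0,0,0,0,0,0,0,0], jaw=[-0.1,-0.1,-0.1,-0.1,-0.1,-0.1,-0.1,-0.1,-0.1,-0.1,-0.1,-0.1])

```text
time_s: 17.97
tool_pos: [0.5067, 0.1792, 0.1708]
tcp_rot: [[-0.925, -0.38, 0.005], [-0.38, 0.925, 0.001], [-0.005, -0.001, -1.0]]
contact_force: [0.2, -0.3, 0.5]
gripper_width: 0.0487
finger_force: 0.0
```

```bash
python3 w.py w6; python3 - <<'E'
from h import *
c=manip.camera("scene"); q=proj(c,[[.5055,.179,.04]])[0].astype(int); print(q)
x0,y0=q[0]-80,q[1]-60
cv2.imwrite("pics/s3.png",cv2.resize(np.ascontiguousarray(c["frame"][y0:y0+120,x0:x0+160]),None,fx=5,fy=5,interpolation=cv2.INTER_CUBIC))
E
```

```text
tcp [0.506  0.1791 0.1689] xyaw 22.360000000000014 F [-0.1  0.  -0.4] t 18.0167 w 0.048393908667388026
[372 265]
```

View pics/s3.png

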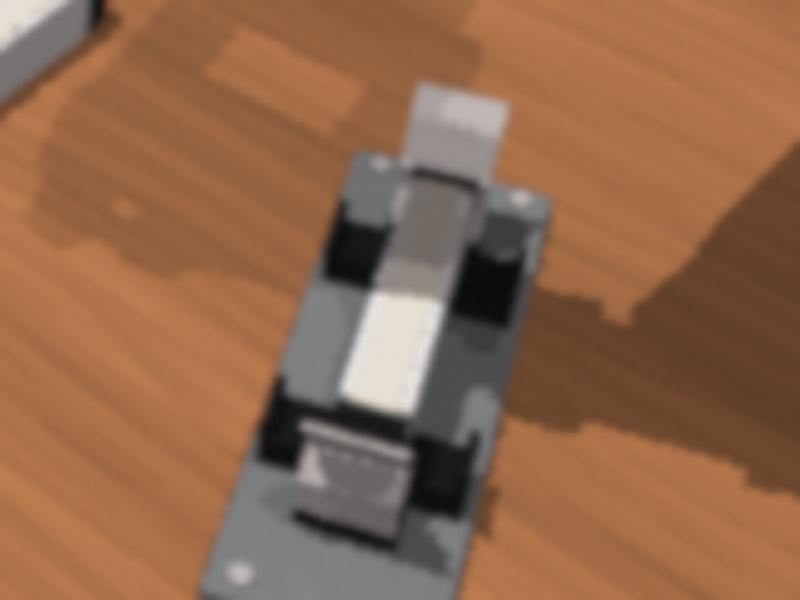

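The scene crop shows the bar lying level between both clips, strip up, running from crop (440,185) to (380,415) and centred between the cheeks. The gripper is clear of everything. Handing in.

```bash
python3 -c "
from cell import manip
print(manip.job_done())"
```

```text
the job is handed in; nothing more can be done
None
```

I snapped the 148 mm bar into the holder, level and strip up in the last picture, and handed the job in at about 18 s; the hand-in returned no verdict. The first grasp closed above the bar because the finger ends sit about 35 mm higher than the reported TCP, and I corrected for that. I did not touch the short and long bars.

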